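# Crank the clamp shut on a bearing

### The job

Take the loose hand crank standing on the bench, push it fully down onto the square end of the clamp's upright shaft, and wind it clockwise by its knob until the sliding jaw has pushed the bearing home into the V stop and holds it hand tight, without forcing anything. Leave the crank seated on the shaft, and do not push the jaw or the bearing by hand or disturb the steel dish and the marker pen.

Things in the scene. Friction and masses are not known exactly. Their poses are not given: they have to be found in the camera images.
- clamp_bed: Low bench clamp, fixed: dark steel bed 140 x 280 x 12 mm with grey blocks. Origin on the bench; z up; the jaw slides along +y to the V stop (120 degrees) at the +y end; the stop is bolted at a place along y that varies by 12 mm and is NOT reported. The upright drive shaft comes out of a grey gear housing (50 x 72 mm, top 48 mm up) on the -x side. Jaw and stop end 46 mm above the bench.
- shaft_seat (a point): On the shaft's axis at its shoulder (round collar, 24 mm across, 60 mm above the bench), where the seated crank's hub rests; fixed to the bed, with the bed's axes. Friction of 0.18 N m holds the shaft; clockwise from above closes the jaw.
- shaft_tip (a point): Top of the shaft end on its axis, 18 mm above shaft_seat: a plain steel 12 x 12 mm square, its top 1.6 mm chamfered by 0.8 mm. How the square is turned about the vertical varies and is NOT reported (axes here are the bed's): see it or feel for it. The socket drops over it every quarter turn, within about 9 degrees; otherwise the crank rests on top, 16 to 18 mm too high.
- slide (a joint): Travel of the sliding jaw along the bed's +y (m), 0 = fully open; geared to the shaft, 6 mm per radian (37.7 mm per turn), growing clockwise from above. Starts between 0.004 and 0.028; depending on where the V stop is bolted, the jaw presses the bearing home somewhere between 0.067 and 0.080 (felt at the knob).
- jaw: The sliding jaw: grey block 68 x 20 x 30 mm carrying a sprung steel pressure plate (64 x 6 x 24 mm) in front of it, which gives 1 mm per 16 N, 5 mm at most. Only the crank may move it. Its origin is the bed's origin shifted along +y by the travel; the plate's pressing face is 40 mm towards -y of that, at rest.
- bearing: Ball bearing, 62 mm across, 16 mm high, lying flat on the bed (12 mm above the bench) 4 to 22 mm short of its place in the V stop, between it and the jaw. Origin: centre of its underside. Home in the V it lies 5 mm to the +x side of the bed's origin line.
- crank: Loose steel hand crank, 0.4 kg, standing on its hub on the bench. Origin: centre of the hub's underside; z up, +x along the arm. Hub 41 mm across, 24 mm high, with a square socket from below, 14 x 14 mm, 20 mm deep, sides along the crank's x and y. Arm 18 mm wide, top at 23 mm. Seated, its origin lies on shaft_seat. While it is not yet over the square press with 3 to 6 N, never over 40 N.
- crank_head (a point): 40 mm above the crank's origin, in the steel grip head on top of the hub: 24 mm (crank x) by 22 mm (crank y), from 24 to 54 mm above the origin. Carry the crank here, jaws closing along the crank's y, fingertips staying above the hub's top (24 mm).
- knob (a point): Middle of the crank's upright black knob, 22 mm across, 46 mm tall, 70 mm from the hub's axis, 47 mm above the crank's origin. It spins freely on its pin: grip it and lead it round without turning the hand. Free winding takes about 2.6 N; each N on the bearing adds 0.086 N. Hand tight: 2 to 2.5 N more (25 N on the bearing); 5 N more (60 N) is forcing. It holds when let go.
- magnet_tray: Bystander: round steel parts dish, 113 mm across, 22 mm high, on the bench in front of the clamp. Origin: centre of its underside.
- marker: Bystander: marker pen, 134 mm long, 15 mm thick, lying on the bench in front of the clamp. Origin under its middle.
Things that resemble listed ones, but are neither listed nor needed, are in the scene too. What is shaped like the bearing but purple is not meant.

How it is judged:
By the outcome, as a careful person would: the job done as asked, in the order asked, and still so for the second after the job is handed in, with the robot touching nothing.
It also fails if it takes over 72 s, if anything falls off the work surface, if the arm or the gripper's body presses on something with over 40 N, if the wrist force passes 120 N, or if a joint passes its speed limit or range.

### The arm

A 7-joint arm with a two-finger parallel gripper is mounted at the origin on a cart in front of the work surface, level with it; the furniture and walls round the work are solid. World frame = base frame: x ahead of the robot, y to its left, z up, the work surface at z = 0. Lengths are in mm, angles in rad, forces in N, time in s.
With the tool pointing down it reaches from about 400 to 875 mm from the base axis. Payload 6.5 kg.
Tool frame: the origin (TCP) lies between the finger pads; the fingertips stand 14 mm ahead of it and the grasp point (between the pads) lies 5 mm behind it; z points along the fingers, y is the line along which they close (so a half turn about z gives the same grasp; the last joint's range is limited). The gripper opens to 85 mm and grips with 20 to 120 N. Pads are 22 mm wide; open, the fingers measure 114 mm over their backs; the gripper's body (76 mm by 85 mm) begins 54 mm behind the grasp point. The pads swing forward as they close: fully open they stand 13 mm farther back than shut.
Start: joints at [-1.354, 0.536, -0.004, 1.538, 0.003, 1.067, -0.071], TCP at [181.375, 624.174, 245.29] pointing down, gripper open.
Joint ranges: [-2.7, 2.7], [-0.37, 2.16], [-1.27, 1.26], [0.24, 2.4], [-1.31, 4.45], [0.19, 1.91], [-2.76, 2.76]. Speed limits (rad/s): [2.39, 2.39, 3.14, 3.14, 3.14, 3.14, 3.14].

### API

Orientations are given as a unit quaternion [x, y, z, w].
In Python, from workcell import r gives the robot as it stands.
- The arm moves only by the tool send_rows, never from a script. Its argument "increments" is one flat list of numbers, 7 for each row, row after row: the turn, a rotation vector about the tool's x, y, z in degrees, then the shift along the tool's x, y, z in m, then the gripper command: -1 is shut, 1 is fully open, values between are in proportion. In form: [wx, wy, wz, dx, dy, dz, hand, wx, wy, wz, dx, dy, dz, hand, ...]. A call has exactly 10 rows; each row shifts and turns the commanded pose from where the row before left it, along the tool's axes as they then stand; what a row does not reach is not made up. A row lasts 1/10 s, in which the tool goes at most 50 mm and 8.59 degrees, less where a joint would pass 70% of its speed; a pose out of reach is approached as far as the arm can. A call with a gripper value outside its range is refused whole. The fingers move at their own pace and stop on an object; "grip_force" is the grip in N (left out, the last holds). Time passes only in rows, so rows that do not move let the fingers close, or fill a call up. It gives the time, the measured TCP pose, the force, the opening and the grip force at its end, in the units of the state.
- r.state(): the state, without advancing time (a new reading comes with each control period).
- r.read_camera(name): name is "scene" or "top" or "wrist"; returns the picture (420x560x3 uint8, red, green, blue); there is no depth.
- r.camera_params(name): a dict with "fovy" (degrees; the focal length in pixels is half the picture's height over the tangent of half this angle, whatever the lens; pixels are square), "cx", "cy" (the principal point, pixels), "k1" (the pictures are not rectified: a ray, as slopes to the right and down, at radius r is drawn at 1 + k1 r^2 times it, then the intrinsics apply), "camera_from_world" (4x4, takes a point from world to camera coordinates); the wrist camera has in their place "tool_from_camera" (4x4, takes a point from camera to tool coordinates, whose origin is the TCP and whose axes are the flange's). Camera axes: x right, y up, looking along -z (the intrinsics and any distortion apply to the point x, -y, -z); pixel columns grow to the right and rows downward; lengths in mm; the calibration is good to about 2 mm. A picture is of the moment at which its call begins: read the wrist's pose just before it. camera_params takes no time and is no camera call.
- r.job_done(): hands the job in; it is judged then, once.
The state is a dict: "time_s": time; "joint_positions": joint angles; "dq": joint speeds; "effort": joint torques, N m; "ee_pos": TCP position; "eef_rot": TCP orientation; "wrist_force": force on the tool from outside, world axes, zero at the start; "torque": the same for the moment, N m; "gripper_width": finger opening in mm; "grasp_force": force on a finger pad.
Only numpy, scipy, OpenCV 4.12 (cv2) and the standard library are available. Lean on these libraries where they do the work, as an engineer would, in place of code of your own. Each camera call takes 0.05 s, during which the arm holds its last target. There are 200 camera calls.

## Working session

There is one attempt and no reset: what is moved stays moved. The work goes in short steps, Python scripts to look and compute and a tool call to move; the robot and the scene stay as the last step left them, time stands still between calls to the robot, and variables do not carry over. Pictures are saved under pics/ and viewed, at most 13 in all, crops included, and the job is handed in when it is done.

Besides the shell and the picture viewer there is one more tool, called after "Emit:" as a command line: name --argument value ..., lists and objects as JSON in quotes. send_rows: Moves the arm, as the interface text tells. Its arguments: {"type":"object","properties":{"increments":{"type":"array","items":{"type":"number"}},"grip_force":{"type":"number"}},"required":["increments"]}

```bash
mkdir -p pics
cat > h.py <<'E'
import numpy as np, cv2
from workcell import r
from scipy.spatial.transform import Rotation as R
def cam(name, st=None):
    p=r.camera_params(name)
    if name=="wrist":
        T=np.eye(4);T[:3,:3]=R.from_quat(st["eef_rot"]).as_matrix();T[:3,3]=st["ee_pos"]
        W=T@np.array(p["tool_from_camera"])
    else: W=np.linalg.inv(np.array(p["camera_from_world"]))
    f=210/np.tan(np.radians(p["fovy"])/2)
    return dict(W=W,f=f,cx=p["cx"],cy=p["cy"],k=p["k1"])
def ray(c,u,v):
    x,y=(u-c["cx"])/c["f"],(v-c["cy"])/c["f"]
    a,b=x,y
    for _ in range(20):
        s=1+c["k"]*(a*a+b*b); a,b=x/s,y/s
    return c["W"][:3,3],c["W"][:3,:3]@np.array([a,-b,-1])
def on(c,u,v,z):
    o,d=ray(c,u,v); return o+d*(z-o[2])/d[2]
def pix(c,P):
    q=np.linalg.inv(c["W"])@np.append(P,1); a,b=q[0]/-q[2],-q[1]/-q[2]
    s=1+c["k"]*(a*a+b*b); return np.array([c["cx"]+c["f"]*a*s,c["cy"]+c["f"]*b*s])
def snap(name,fn):
    st=r.state(); im=r.read_camera(name)
    cv2.imwrite("pics/"+fn+".png",im[:,:,::-1]); np.save("pics/"+fn+".npy",im)
    c=cam(name,st); np.save("pics/"+fn+"_c.npy",c,allow_pickle=True); return im,c
def load(fn): return np.load("pics/"+fn+".npy"),np.load("pics/"+fn+"_c.npy",allow_pickle=True).item()
E
python3 - <<'E'
from h import *
for n in ("top","scene"):
    im,c=snap(n,n+"0"); print(n,{k:np.round(v,3).tolist() for k,v in c.items()})
print(r.state())
E
```

```text
top {'W': [[-0.02, 0.991, -0.129, 371.587], [-0.999, -0.024, -0.031, 112.646], [-0.034, 0.128, 0.991, 931.262], [0.0, 0.0, 0.0, 1.0]], 'f': 379.614, 'cx': 282.994, 'cy': 213.578, 'k': -0.105}
scene {'W': [[0.83, 0.403, -0.386, 109.851], [-0.558, 0.621, -0.55, -427.552], [0.018, 0.672, 0.74, 849.792], [0.0, 0.0, 0.0, 1.0]], 'f': 496.876, 'cx': 279.574, 'cy': 215.395, 'k': 0.039}
{'time_s': 0.1, 'joint_positions': array([-1.35420779,  0.53711947, -0.00443411,  1.53876193,  0.0025859 ,
        1.06733225, -0.07119597]), 'dq': array([-0.00085236, -0.00190151, -0.00167157, -0.00260138,  0.00087957,
        0.00147649, -0.00125804]), 'effort': array([ 2.60855653e-03, -5.84566426e+01,  1.05188403e+00, -2.59778291e+01,
        1.26357016e-02,  4.60317227e-03, -3.79450626e-05]), 'ee_pos': array([181.22891936, 623.64620962, 244.48673398]), 'eef_rot': array([ 1.40891370e-01,  9.90024732e-01, -8.05435000e-04, -5.94908532e-05]), 'wrist_force': array([-0.51777817,  0.24212261,  0.27405033]), 'torque': array([-0.01397482, -0.02488387, -0.04948204]), 'grasp_force': 0.0, 'gripper_width': 85.73184549552222}
```

View pics/top0.png

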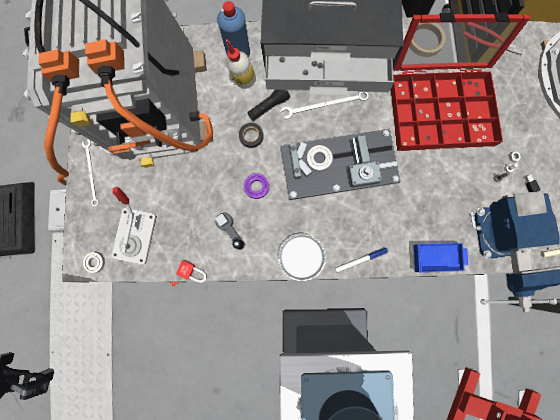

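View pics/scene0.png

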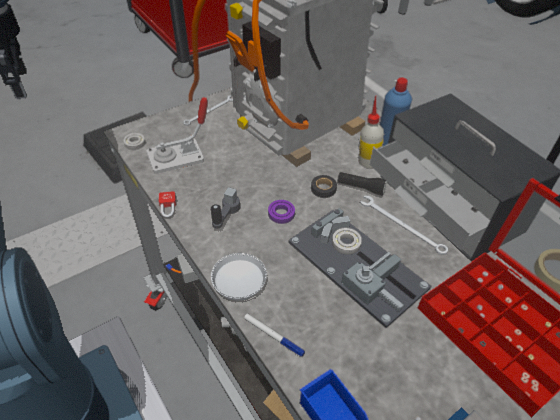

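The top view shows the clamp bed with corners near (281,151), (388,128), (399,181) and (288,199). Its shaft is at about (366,172), and the V stop and bearing are at about (319,157).

Crank candidates in the top view:
- **Dark loose crank:** hub at (224,218), black knob at (237,243). It fits the description: a steel hub with a grip head and an upright black knob.
- **Red-handled crank:** (130,240), on a white plate. It is mounted and red, so it isn't the one.

I'll confirm this in an enlarged crop.

Run:
```python
from h import *
im,c=load("top0"); im2,c2=load("scene0")
a=cv2.resize(im[195:265,195:265],(400,400),interpolation=cv2.INTER_CUBIC)
b=cv2.resize(im2[175:245,195:265],(400,400),interpolation=cv2.INTER_CUBIC)
d=cv2.resize(im[120:205,275:405],(800,523),interpolation=cv2.INTER_CUBIC)[:, :400*2]
cv2.imwrite("pics/crank_crop.png",np.hstack([a,b])[:,:,::-1])
cv2.imwrite("pics/clamp_crop.png",d[:,:,::-1])
for n,(u,v),z in [("hubtop",(223,218),54),("knob",(236,242),70),("shaft",(366,172),78)]+[("bed",p,12) for p in [(281,151),(388,128),(399,181),(288,199)]]: print(n,on(c,u,v,z).round(1))
```

```text
hubtop [478.8 281.3  54. ]
knob [421.  248.3  70. ]
shaft [574.4 -53.2  78. ]
bed [649.4 143.5  12. ]
bed [ 702.9 -128.2   12. ]
bed [ 565.5 -146.8   12. ]
bed [527.1 128.6  12. ]
```

View pics/crank_crop.png

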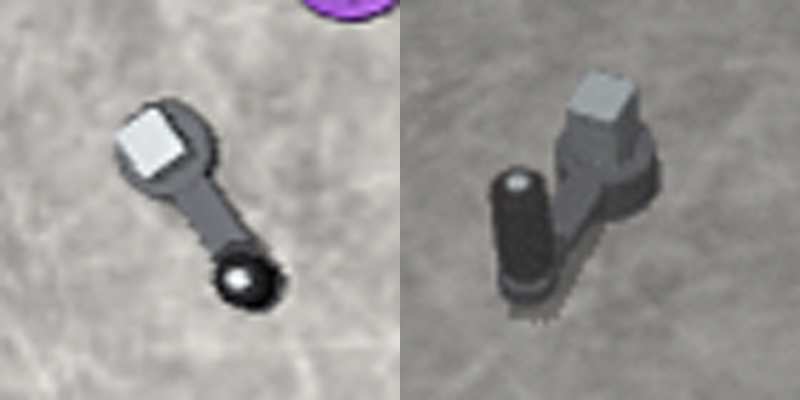

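View pics/clamp_crop.png

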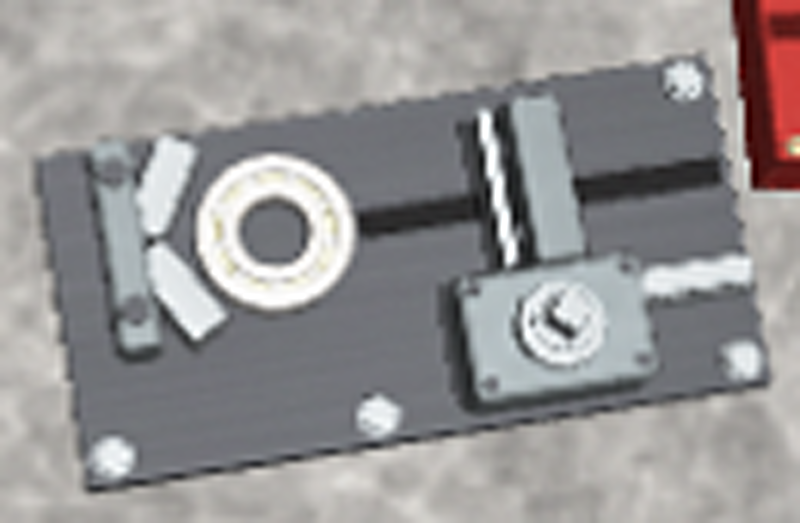

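The crop confirms it. The loose crank has a steel head centred near crop (150,143), which is top-view pixel (221.3,220), and a black knob top at (248,281), or (238.4,244.2). Nothing is mounted beneath it. In the clamp crop the shaft collar is at (565,318), or (366.8,171.7), with the jaw behind it. The bearing is the cream ring, and the purple ring elsewhere is not meant.

```bash
cat >> h.py <<'E'
def togo(P,yaw_y):
    """needed shift in tool axes (start orientation) and turn wz so that tool y points at world angle yaw_y deg"""
    st=r.state(); M=R.from_quat(st["eef_rot"]).as_matrix()
    cur=np.degrees(np.arctan2(M[1,1],M[0,1])); wz=-((yaw_y-cur+180)%360-180)
    d=M.T@(np.array(P)-st["ee_pos"]); M2=R.from_euler("z",wz,degrees=True).as_matrix().T
    print("cur y",cur.round(2),"tilt",np.degrees(np.arccos(-M[2,2])).round(2),"wz",wz.round(2),"d",d.round(1),"d after turn",(M2@d).round(1))
E
python3 - <<'E'
from h import *
im,c=load("top0")
h=on(c,221.3,220,54);k=on(c,238.4,244.2,70)
print("head",h.round(1),"knob",k.round(1),np.linalg.norm((k-h)[:2]),np.degrees(np.arctan2(*(k-h)[1::-1])))
B=[on(c,275+u/6.154,120+v/6.154,12) for u,v in [(38,155),(705,55),(770,380),(88,490)]]
B=np.array(B);print(B.round(1)); print("edges",[np.linalg.norm(B[i]-B[i-1]).round(1) for i in range(4)]); d=B[0]+B[3]-B[1]-B[2];print("bed +y angle",np.degrees(np.arctan2(d[1],d[0])),B.mean(0))
print("shaft",on(c,366.8,171.7,78).round(1), on(c,366.8,172,60).round(1))
print(np.array(r.camera_params("wrist")["tool_from_camera"]).round(2), r.camera_params("wrist")["fovy"])
phi=np.degrees(np.arctan2(*(k-h)[1::-1])); togo([h[0],h[1],200],phi-90+360)
togo([h[0],h[1],200],phi+90)
E
```

```text
head [474.1 285.4  54. ] knob [415.8 242.8  70. ] 72.16340344021468 -143.89637150044726
[[ 664.5  142.7   12. ]
 [ 700.4 -132.    12. ]
 [ 563.6 -149.5   12. ]
 [ 525.4  125.4   12. ]]
edges [np.float64(140.2), np.float64(277.1), np.float64(137.9), np.float64(277.5)]
bed +y angle 97.66626597420652 [613.47586163  -3.33875956  12.        ]
shaft [575.1 -55.1  78. ] [578.6 -58.6  60. ]
[[   0.      0.97    0.26   65.05]
 [   1.     -0.     -0.      0.44]
 [  -0.      0.26   -0.97 -127.71]
 [   0.      0.      0.      1.  ]] 58.83794268941097
cur y 73.8 tilt 0.09 wz -52.3 d [-375.7 -243.1   44.9] d after turn [ -37.4 -445.9   44.9]
cur y 73.8 tilt 0.09 wz 127.7 d [-375.7 -243.1   44.9] d after turn [ 37.4 445.9  44.9]
```

Emit:
send_rows --increments '[0, 0, 0, -0.0375, -0.0243, 0.0045, 1, 0, 0, 0, -0.0375, -0.0243, 0.0045, 1, 0, 0, 0, -0.0375, -0.0243, 0.0045, 1, 0, 0, 0, -0.0375, -0.0243, 0.0045, 1, 0, 0, 0, -0.0375, -0.0243, 0.0045, 1, 0, 0, 0, -0.0375, -0.0243, 0.0045, 1, 0, 0, 0, -0.0375, -0.0243, 0.0045, 1, 0, 0, 0, -0.0375, -0.0243, 0.0045, 1, 0, 0, 0, -0.0375, -0.0243, 0.0045, 1, 0, 0, 0, -0.0375, -0.0243, 0.0045, 1]'

```text
time_s: 1.1
ee_pos: [474.4, 284.6, 199.9]
eef_rot: [0.141, 0.99, -0.0, -0.0]
wrist_force: [-0.4, 0.8, -0.4]
gripper_width: 85.5
grasp_force: 0.0
```

Emit:
send_rows --increments '[0, 0, -7.5, 0, 0, 0, 1, 0, 0, -7.5, 0, 0, 0, 1, 0, 0, -7.5, 0, 0, 0, 1, 0, 0, -7.5, 0, 0, 0, 1, 0, 0, -7.5, 0, 0, 0, 1, 0, 0, -7.5, 0, 0, 0, 1, 0, 0, -7.3, 0, 0, 0, 1, 0, 0, 0, 0, 0, 0, 1, 0, 0, 0, 0, 0, 0, 1, 0, 0, 0, 0, 0, 0, 1]'

```text
time_s: 2.1
ee_pos: [473.6, 286.2, 200.2]
eef_rot: [-0.309, 0.951, -0.0, -0.0]
wrist_force: [0.3, 0.3, -0.6]
gripper_width: 85.7
grasp_force: 0.0
```

Run:
```python
from h import *
im,c=snap("wrist","w1"); s=r.state(); print(s["ee_pos"],s["eef_rot"],s["joint_positions"].round(2))
for P in ([474,285,54],[416,243,70]): print(pix(c,P).round(1))
```

```text
[473.59117045 286.20053187 200.22478012] [-3.08969332e-01  9.51071997e-01 -6.91507346e-05 -6.24379398e-05] [-0.54  0.43 -0.11  1.83  0.06  0.88  1.52]
[277.7 200.9]
[277.7 102.2]
```

View pics/w1.png

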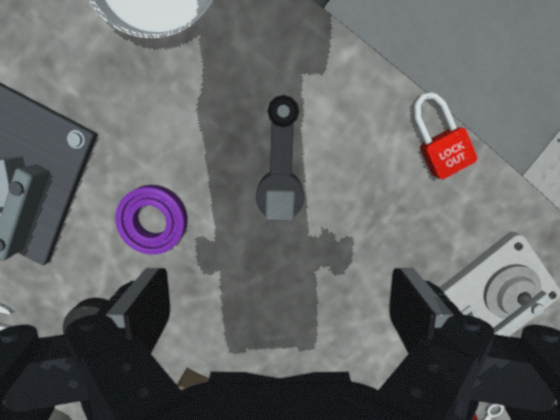

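The wrist view shows the head's top face centred near (280,205) and the knob top near (283,111), close to the predicted pixels. I'll measure both by mask.

Run:
```python
from h import *
im,c=load("w1"); s=r.state()
g=im.astype(int).mean(2)
roi=np.zeros(g.shape,bool); roi[188:222,262:298]=1
m=(roi&(g>95)).astype(np.uint8)
cs,_=cv2.findContours(m,0,1); k=max(cs,key=cv2.contourArea); print("head rect",cv2.minAreaRect(k))
roi[:]=0; roi[94:130,264:302]=1; m=(roi&(g<55)).astype(np.uint8)
cs,_=cv2.findContours(m,0,1); q=max(cs,key=cv2.contourArea); print("knob",cv2.minEnclosingCircle(q))
(hx,hy),_,_=cv2.minAreaRect(k); (kx,ky),_=cv2.minEnclosingCircle(q)
H=on(c,hx,hy,54);K=on(c,283,111,70);print(H.round(1),K.round(1),np.linalg.norm((K-H)[:2]).round(1)); phi=np.degrees(np.arctan2(*(K-H)[1::-1])); print(phi)
togo([H[0],H[1],43],phi-90)
```

```text
head rect ((279.4604187011719, 205.33145141601562), (26.255964279174805, 28.491525650024414), 2.726310968399048)
knob ((283.0, 111.5), 16.56059455871582)
[476.  288.1  54. ] [418.6 249.3  70. ] 69.4
-145.97668333357905
cur y 125.99 tilt 0.01 wz 1.97 d [-3.100e+00  1.000e-01  1.572e+02] d after turn [ -3.1   0.2 157.2]
```

Emit:
send_rows --increments '[0, 0, 2, -0.003, 0, 0.016, 1, 0, 0, 0, 0, 0, 0.02, 1, 0, 0, 0, 0, 0, 0.02, 1, 0, 0, 0, 0, 0, 0.02, 1, 0, 0, 0, 0, 0, 0.02, 1, 0, 0, 0, 0, 0, 0.02, 1, 0, 0, 0, 0, 0, 0.016, 0.5, 0, 0, 0, 0, 0, 0.012, 0, 0, 0, 0, 0, 0, 0.008, 0, 0, 0, 0, 0, 0, 0.005, 0]' --grip_force 50

```text
time_s: 3.15
ee_pos: [476.1, 288.0, 42.9]
eef_rot: [-0.293, 0.956, -0.0, -0.0]
wrist_force: [0.0, -0.2, 0.5]
gripper_width: 42.7
grasp_force: 0.0
```

Emit:
send_rows --increments '[0, 0, 0, 0, 0, 0, -1, 0, 0, 0, 0, 0, 0, -1, 0, 0, 0, 0, 0, 0, -1, 0, 0, 0, 0, 0, 0, -1, 0, 0, 0, 0, 0, 0, -1, 0, 0, 0, 0, 0, 0, -1, 0, 0, 0, 0, 0, 0, -1, 0, 0, 0, 0, 0, 0, -1, 0, 0, 0, 0, 0, 0, -1, 0, 0, 0, 0, 0, 0, -1]' --grip_force 50

```text
time_s: 4.15
ee_pos: [476.4, 288.2, 43.6]
eef_rot: [-0.293, 0.956, 0.0, 0.0]
wrist_force: [-0.3, 0.8, 5.2]
gripper_width: 21.1
grasp_force: 50.4
```

Run:
```python
from h import *
s=r.state(); print({k:np.round(v,2).tolist() for k,v in s.items()})
togo([575,-40,220],124)
```

```text
{'time_s': 4.15, 'joint_positions': [-0.56, 0.68, -0.08, 1.9, 0.09, 0.57, 1.46], 'dq': [-0.0, 0.0, -0.0, 0.0, 0.0, -0.0, -0.0], 'effort': [0.4, -52.87, 0.43, -14.9, 0.12, -0.11, 0.01], 'ee_pos': [476.36, 288.25, 43.65], 'eef_rot': [-0.29, 0.96, 0.0, 0.0], 'wrist_force': [-0.35, 0.76, 5.24], 'torque': [0.09, 0.06, 0.03], 'grasp_force': 50.39, 'gripper_width': 21.07}
cur y 124.1 tilt 0.04 wz 0.1 d [ 102.2 -327.1 -176.4] d after turn [ 101.7 -327.3 -176.4]
```

The crank is gripped at 21 mm by its head. Next I'll lift it and carry it beside the shaft, so the wrist camera can see the square.

Emit:
send_rows --increments '[0, 0, 0, 0, 0, -0.01, -1, 0, 0, 0, 0, 0, -0.02, -1, 0, 0, 0, 0.004, -0.012, -0.016, -1, 0, 0, 0, 0.008, -0.026, -0.015, -1, 0, 0, 0, 0.013, -0.042, -0.013, -1, 0, 0, 0, 0.015, -0.046, -0.012, -1, 0, 0, 0, 0.015, -0.046, -0.011, -1, 0, 0, 0, 0.013, -0.042, -0.01, -1, 0, 0, 0, 0.008, -0.03, -0.006, -1, 0, 0, 0, 0.004, -0.016, -0.003, -1]' --grip_force 80

```text
time_s: 5.15
ee_pos: [555.7, 23.0, 159.7]
eef_rot: [-0.291, 0.957, -0.001, -0.0]
wrist_force: [0.4, -0.8, -4.9]
gripper_width: 20.7
grasp_force: 79.0
```

Emit:
send_rows --increments '[0, 0, 0, 0, 0, 0, -1, 0, 0, 0, 0, 0, 0, -1, 0, 0, 0, 0, 0, 0, -1, 0, 0, 0, 0, 0, 0, -1, 0, 0, 0, 0, 0, 0, -1, 0, 0, 0, 0, 0, 0, -1, 0, 0, 0, 0, 0, 0, -1, 0, 0, 0, 0, 0, 0, -1, 0, 0, 0, 0, 0, 0, -1, 0, 0, 0, 0, 0, 0, -1]' --grip_force 80

```text
time_s: 6.15
ee_pos: [555.6, 27.8, 159.3]
eef_rot: [-0.293, 0.956, -0.0, 0.0]
wrist_force: [0.0, 0.9, -3.7]
gripper_width: 20.7
grasp_force: 79.1
```

Run:
```python
from h import *
im,c=snap("wrist","w2"); s=r.state(); print({k:np.round(v,2).tolist() for k,v in s.items()})
p=pix(c,[575,-56,78]); print(p)
u,v=p.round().astype(int)
b=cv2.resize(im[max(v-50,0):v+50,max(u-65,0):u+65],None,fx=5,fy=5,interpolation=cv2.INTER_CUBIC); print(max(u-65,0),max(v-50,0),b.shape)
full=im.copy(); out=np.zeros((600,800,3),np.uint8)
cv2.imwrite("pics/w2crop.png",b[:,:,::-1])
```

```text
{'time_s': 6.2, 'joint_positions': [-0.07, 0.49, -0.08, 1.86, 0.05, 0.8, 1.99], 'dq': [0.0, -0.0, -0.0, -0.0, 0.0, 0.0, -0.0], 'effort': [-0.02, -53.4, -0.05, -22.47, 0.02, 0.05, -0.0], 'ee_pos': [555.66, 27.75, 159.33], 'eef_rot': [-0.29, 0.96, -0.0, 0.0], 'wrist_force': [-0.59, -0.01, -4.14], 'torque': [0.04, -0.01, 0.03], 'grasp_force': 79.06, 'gripper_width': 20.65}
[139.27522268 174.94858233]
74 125 (500, 650, 3)
```

View pics/w2crop.png

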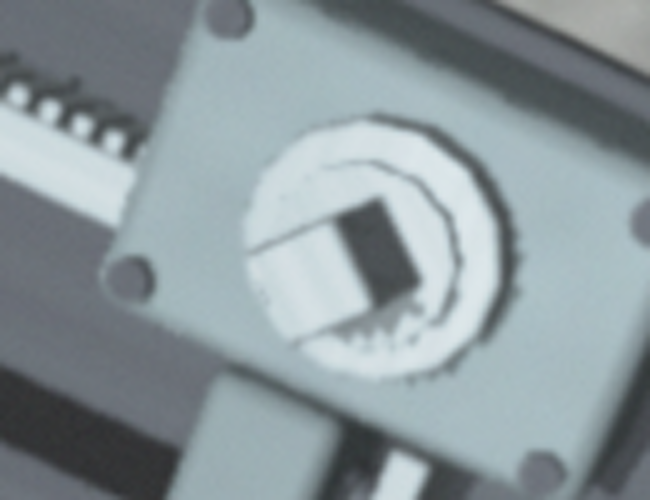

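View pics/w2.png

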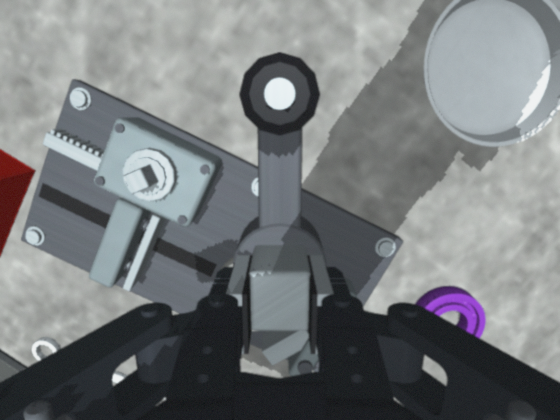

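The crop shows the shaft's top face with corners at crop (335,215), (375,308), (295,345) and (248,250). The dark quad to its right is its side face. The full view shows the held crank straight in the hand, with its knob top at (279.5,94).

Run:
```python
from h import *
im,c=load("w2"); s=r.state()
C=np.array([on(c,74+u/5,125+v/5,77.5) for u,v in [(335,215),(375,308),(295,345),(248,250)]])
for i in range(4):
    e=C[(i+1)%4]-C[i]; print(np.linalg.norm(e).round(1),np.degrees(np.arctan2(e[1],e[0])).round(1)%90)
print("centre",C.mean(0).round(1))
print("collar inner",on(c,74+360/5,125+260/5,60).round(1),"outer ring",on(c,74+376/5,125+248/5,50).round(1), on(c,74+376/5,125+248/5,60).round(1))
# housing corners/screws at top z=48 -> bed axis
S=np.array([on(c,74+u/5,125+v/5,49) for u,v in [(230,15),(130,278),(542,470)]]);print(S.round(1),np.linalg.norm(S[0]-S[1]),np.linalg.norm(S[2]-S[1]))
M=R.from_quat(s["eef_rot"]).as_matrix()
K=on(c,279.5,94,s["ee_pos"][2]-43.65+70); print("knob in tool",(M.T@(K-s["ee_pos"])).round(1))
g=im.astype(int).mean(2); m=(g<60).astype(np.uint8); m[140:]=0; m[:,:230]=0; m[:,330:]=0
q=max(cv2.findContours(m,0,1)[0],key=cv2.contourArea); print(cv2.minEnclosingCircle(q)); (u,v),_=cv2.minEnclosingCircle(q); K=on(c,u,v,s["ee_pos"][2]-43.65+70);print("knob in tool",(M.T@(K-s["ee_pos"])).round(1))
```

```text
11.5 53.2
10.8 57.7
12.1 55.8
11.4 54.5
centre [579.1 -55.7  77.5]
collar inner [580.  -55.9  60. ] outer ring [580.9 -57.   50. ] [577.6 -54.9  60. ]
[[565.6 -87.8  49. ]
 [603.2 -83.   49. ]
 [595.  -23.8  49. ]] 37.913795921271564 59.729257724960284
knob in tool [ 69.7   0.1 -26.4]
((279.0, 94.09091186523438), 41.103172302246094)
knob in tool [ 69.7  -0.1 -26.4]
```

Shaft centre is (579.3, −55.8), and its square is turned to about 55.3° mod 90. The crank is at 34°, so I need to turn it 21.3° counter-clockwise.

Emit:
send_rows --increments '[0, 0, 0, 0.002, -0.006, 0, -1, 0, 0, 0, 0.004, -0.012, 0, -1, 0, 0, 0, 0.005, -0.0155, 0, -1, 0, 0, 0, 0.005, -0.0155, 0, -1, 0, 0, 0, 0.005, -0.0155, 0, -1, 0, 0, 0, 0.004, -0.012, 0, -1, 0, 0, 0, 0.002, -0.006, 0, -1, 0, 0, -7.1, 0, 0, 0, -1, 0, 0, -7.1, 0, 0, 0, -1, 0, 0, -7.1, 0, 0, 0, -1]'

```text
time_s: 7.2
ee_pos: [579.5, -55.4, 159.2]
eef_rot: [-0.467, 0.884, 0.0, 0.0]
wrist_force: [0.2, 0.7, -4.6]
gripper_width: 20.5
grasp_force: 79.0
```

Emit:
send_rows --increments '[0, 0, 0, 0, 0, 0.006, -1, 0, 0, 0, 0, 0, 0.006, -1, 0, 0, 0, 0, 0, 0.006, -1, 0, 0, 0, 0, 0, 0.006, -1, 0, 0, 0, 0, 0, 0.006, -1, 0, 0, 0, 0, 0, 0, -1, 0, 0, 0, 0, 0, 0, -1, 0, 0, 0, 0, 0, 0, -1, 0, 0, 0, 0, 0, 0, -1, 0, 0, 0, 0, 0, 0, -1]'

```text
time_s: 8.2
ee_pos: [579.7, -55.6, 129.6]
eef_rot: [-0.465, 0.885, -0.0, 0.0]
wrist_force: [0.1, -0.0, -4.0]
gripper_width: 20.5
grasp_force: 79.0
```

Run:
```python
from h import *
s=r.state(); print({k:np.round(v,2).tolist() for k,v in s.items()})
togo([579.3,-55.8,121.6],145.3)
```

```text
{'time_s': 8.2, 'joint_positions': [0.13, 0.57, -0.15, 1.8, 0.12, 0.77, 2.46], 'dq': [-0.0, 0.0, 0.0, -0.0, -0.0, -0.0, 0.0], 'effort': [-0.02, -57.43, -1.23, -21.87, 0.04, 0.03, -0.0], 'ee_pos': [579.7, -55.65, 129.57], 'eef_rot': [-0.46, 0.89, -0.0, 0.0], 'wrist_force': [0.05, -0.03, -4.02], 'torque': [0.04, -0.01, 0.0], 'grasp_force': 78.98, 'gripper_width': 20.5}
cur y 145.4 tilt 0.03 wz 0.1 d [0.4 0.2 8. ] d after turn [0.4 0.2 8. ]
```

Emit:
send_rows --increments '[0, 0, 0, 0, 0, 0.0012, -1, 0, 0, 0, 0, 0, 0.0012, -1, 0, 0, 0, 0, 0, 0.0012, -1, 0, 0, 0, 0, 0, 0.0012, -1, 0, 0, 0, 0, 0, 0.0012, -1, 0, 0, 0, 0, 0, 0.001, -1, 0, 0, 0, 0, 0, 0.001, -1, 0, 0, 0, 0, 0, 0.001, -1, 0, 0, 0, 0, 0, 0, -1, 0, 0, 0, 0, 0, 0, -1]'

```text
time_s: 9.2
ee_pos: [579.5, -55.7, 120.3]
eef_rot: [-0.465, 0.885, -0.0, -0.0]
wrist_force: [0.4, -0.5, -3.8]
gripper_width: 20.6
grasp_force: 79.0
```

Emit:
send_rows --increments '[0, 0, 0, 0, 0, 0.0007, -1, 0, 0, 0, 0, 0, 0.0007, -1, 0, 0, 0, 0, 0, 0.0007, -1, 0, 0, 0, 0, 0, 0.0007, -1, 0, 0, 0, 0, 0, 0.0007, -1, 0, 0, 0, 0, 0, 0, -1, 0, 0, 0, 0, 0, 0, -1, 0, 0, 0, 0, 0, 0, -1, 0, 0, 0, 0, 0, 0, -1, 0, 0, 0, 0, 0, 0, -1]'

```text
time_s: 10.2
ee_pos: [579.5, -55.7, 116.8]
eef_rot: [-0.465, 0.885, -0.0, 0.0]
wrist_force: [0.2, 0.2, -4.0]
gripper_width: 20.6
grasp_force: 79.0
```

Run:
```python
from h import *
s=r.state(); print({k:np.round(s[k],2).tolist() for k in ("ee_pos","wrist_force","torque")})
togo([579.3,-55.8,103.6],145.3)
```

```text
{'ee_pos': [579.53, -55.65, 116.85], 'wrist_force': [0.2, 0.22, -3.98], 'torque': [-0.01, -0.02, -0.02]}
cur y 145.4 tilt 0.01 wz 0.1 d [ 0.3  0.1 13.2] d after turn [ 0.3  0.1 13.2]
```

The socket is dropping over the square with no contact force. I'll continue down to the shoulder.

Emit:
send_rows --increments '[0, 0, 0, 0, 0, 0.0018, -1, 0, 0, 0, 0, 0, 0.0018, -1, 0, 0, 0, 0, 0, 0.0018, -1, 0, 0, 0, 0, 0, 0.0018, -1, 0, 0, 0, 0, 0, 0.0018, -1, 0, 0, 0, 0, 0, 0.0015, -1, 0, 0, 0, 0, 0, 0.001, -1, 0, 0, 0, 0, 0, 0.0005, -1, 0, 0, 0, 0, 0, 0, -1, 0, 0, 0, 0, 0, 0, -1]'

```text
time_s: 11.2
ee_pos: [579.6, -55.7, 104.9]
eef_rot: [-0.465, 0.885, -0.0, 0.0]
wrist_force: [-0.1, -0.1, -4.0]
gripper_width: 20.8
grasp_force: 79.0
```

Emit:
send_rows --increments '[0, 0, 0, 0, 0, 0.0003, -1, 0, 0, 0, 0, 0, 0.0003, -1, 0, 0, 0, 0, 0, 0.0003, -1, 0, 0, 0, 0, 0, 0.0003, -1, 0, 0, 0, 0, 0, 0, -1, 0, 0, 0, 0, 0, 0, -1, 0, 0, 0, 0, 0, 0, -1, 0, 0, 0, 0, 0, 0, -1, 0, 0, 0, 0, 0, 0, -1, 0, 0, 0, 0, 0, 0, -1]'

```text
time_s: 12.2
ee_pos: [579.6, -55.6, 103.8]
eef_rot: [-0.465, 0.885, -0.0, 0.0]
wrist_force: [-1.8, 0.7, 0.7]
gripper_width: 20.5
grasp_force: 79.6
```

Emit:
send_rows --increments '[0, 0, 0, 0, 0, 0.0004, -1, 0, 0, 0, 0, 0, 0.0004, -1, 0, 0, 0, 0, 0, 0, -1, 0, 0, 0, 0, 0, 0, -1, 0, 0, 0, 0, 0, 0, -0.5, 0, 0, 0, 0, 0, 0, 0, 0, 0, 0, 0, 0, 0, 0.3, 0, 0, 0, 0, 0, 0, 0.3, 0, 0, 0, 0, 0, 0, 0.3, 0, 0, 0, 0, 0, 0, 0.3]'

```text
time_s: 13.2
ee_pos: [579.6, -55.6, 102.7]
eef_rot: [-0.465, 0.885, -0.0, 0.0]
wrist_force: [0.1, -0.3, -1.3]
gripper_width: 55.6
grasp_force: 0.0
```

Run:
```python
from h import *
s=r.state(); print({k:np.round(s[k],2).tolist() for k in ("ee_pos","wrist_force","torque","gripper_width")})
```

```text
{'ee_pos': [579.59, -55.65, 102.74], 'wrist_force': [0.05, -0.32, -1.34], 'torque': [0.02, 0.01, 0.01], 'gripper_width': 55.6}
```

The crank met the shoulder at z = 103.8, where 103.65 was expected, so it is seated. I've let go. Now I'll rise, turn the hand so its y points along world y, and go over the knob.

Emit:
send_rows --increments '[0, 0, 0, 0, 0, -0.008, 0.3, 0, 0, 0, 0, 0, -0.014, 0.3, 0, 0, 0, 0, 0, -0.018, 0.3, 0, 0, 0, 0, 0, -0.018, 0.3, 0, 0, 0, 0, 0, -0.012, 0.3, 0, 0, 8, 0, 0, 0, 0.3, 0, 0, 8, 0, 0, 0, 0.3, 0, 0, 8, 0, 0, 0, 0.3, 0, 0, 8, 0, 0, 0, 0.3, 0, 0, 8, 0, 0, 0, 0.3]'

```text
time_s: 14.2
ee_pos: [579.6, -55.5, 173.6]
eef_rot: [-0.131, 0.991, 0.0, 0.0]
wrist_force: [1.1, 0.8, 0.0]
gripper_width: 55.8
grasp_force: 0.0
```

Emit:
send_rows --increments '[0, 0, 8, 0, 0, 0, 0.3, 0, 0, 7.4, 0, 0, 0, 0.3, 0, 0, 0, 0.008, -0.012, 0, 0.3, 0, 0, 0, 0.012, -0.017, 0, 0.3, 0, 0, 0, 0.012, -0.017, 0, 0.3, 0, 0, 0, 0.008, -0.011, 0, 0.3, 0, 0, 0, 0, 0, 0, 0.3, 0, 0, 0, 0, 0, 0, 0.3, 0, 0, 0, 0, 0, 0, 0.3, 0, 0, 0, 0, 0, 0, 0.3]'

```text
time_s: 15.2
ee_pos: [540.0, -111.6, 172.8]
eef_rot: [-0.001, 1.0, 0.0, 0.0]
wrist_force: [0.5, -0.0, -0.8]
gripper_width: 55.4
grasp_force: 0.0
```

Run:
```python
from h import *
im,c=snap("wrist","w3"); s=r.state(); print({k:np.round(s[k],2).tolist() for k in ("ee_pos","wrist_force","joint_positions","gripper_width")})
print("pred knob",pix(c,[540,-113,130]),"head",pix(c,[579.5,-55.7,114]))
im2,c2=snap("scene","s3"); print("pred head scene",pix(c2,[579.5,-55.7,114]),pix(c2,[579.5,-55.7,131]))
togo([540,-113,107],90)
```

```text
{'ee_pos': [539.95, -111.71, 172.76], 'wrist_force': [-0.01, 0.79, 0.34], 'joint_positions': [0.06, 0.46, 0.08, 1.87, -0.05, 0.81, 1.74], 'gripper_width': 55.87}
pred knob [275.54893284 250.27309042] head [377.5930096  305.75145071]
pred head scene [369.74021149 255.1593771 ] [371.14340121 249.51034187]
cur y 90.08 tilt 0.02 wz 0.08 d [-0.1 -1.1 65.7] d after turn [-0.1 -1.1 65.7]
```

View pics/w3.png

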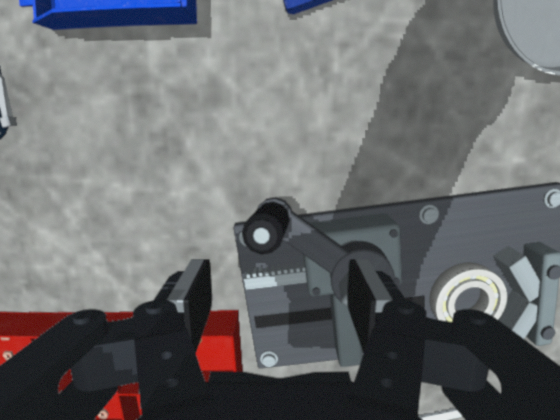

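The crank sits on the shaft, with the knob top at (262,235), a few mm from the prediction. The head is hidden behind the right finger.

Run:
```python
from h import *
im,c=load("w3")
for z in (130,): 
  K=on(c,262,236,z); d=K[:2]-[579.5,-55.7]; print(K.round(1),np.linalg.norm(d).round(1),np.degrees(np.arctan2(d[1],d[0])).round(1)); 
K2=on(c,270,215,84);print("knob base",K2.round(1))
im2,c2=load("s3"); b=cv2.resize(im2[200:300,300:430],None,fx=6,fy=6,interpolation=cv2.INTER_CUBIC)
cv2.imwrite("pics/s3c.png",b[:,:,::-1]); print([ (pix(c2,P)-[300,200]).round(1)*6 for P in ([579.5,-55.7,114],[579.5,-55.7,84],list(K[:2])+[130],list(K[:2])+[84])])
```

```text
[ 532.7 -119.5  130. ] 79.2 -126.3
knob base [ 534.9 -116.7   84. ]
[array([418.2, 331.2]), array([404.4, 388.8]), array([449.4, 514.2]), array([424.8, 600.6])]
```

View pics/s3c.png

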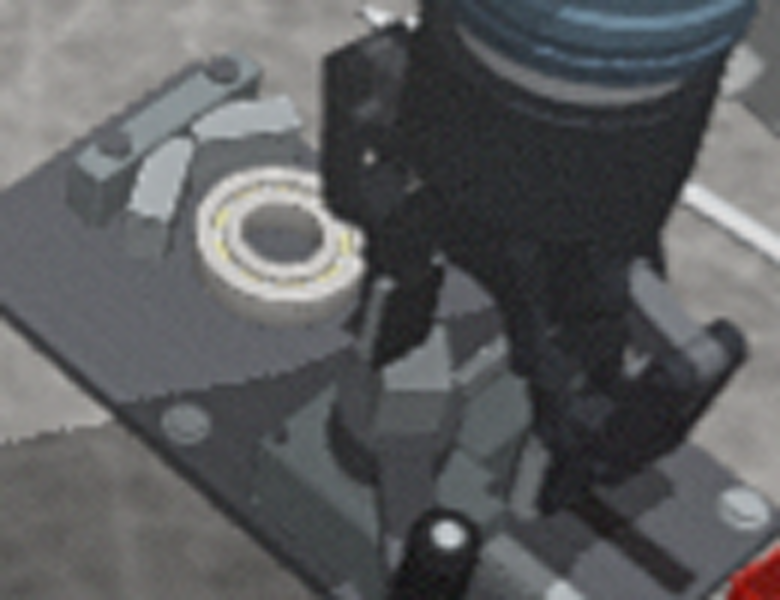

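The knob reads about 77–79 mm out, which fits the crank leaning about 5° knob-down on its 24 mm collar within the socket play. I'll grip the knob there, then raise slightly to level it.

Emit:
send_rows --increments '[0, 0, 0, 0.004, -0.0035, 0, 0.3, 0, 0, 0, 0, 0, 0.01, 0.3, 0, 0, 0, 0, 0, 0.014, 0.3, 0, 0, 0, 0, 0, 0.014, 0.3, 0, 0, 0, 0, 0, 0.014, 0.3, 0, 0, 0, 0, 0, 0.012, 0.3, 0, 0, 0, 0, 0, 0.006, 0.3, 0, 0, 0, 0, 0, 0.0025, 0.3, 0, 0, 0, 0, 0, 0, 0, 0, 0, 0, 0, 0, 0, -0.2]' --grip_force 40

```text
time_s: 16.3
ee_pos: [535.9, -116.2, 100.7]
eef_rot: [0.0, 1.0, -0.0, 0.0]
wrist_force: [-1.1, 0.1, -0.2]
gripper_width: 33.9
grasp_force: 0.0
```

Emit:
send_rows --increments '[0, 0, 0, 0, 0, 0, -1, 0, 0, 0, 0, 0, 0, -1, 0, 0, 0, 0, 0, 0, -1, 0, 0, 0, 0, 0, 0, -1, 0, 0, 0, 0, 0, 0, -1, 0, 0, 0, 0, 0, 0, -1, 0, 0, 0, 0, 0, 0, -1, 0, 0, 0, 0, 0, 0, -1, 0, 0, 0, 0, 0, 0, -1, 0, 0, 0, 0, 0, 0, -1]' --grip_force 40

```text
time_s: 17.3
ee_pos: [536.0, -116.1, 101.4]
eef_rot: [0.0, 1.0, 0.0, 0.001]
wrist_force: [-2.6, 0.8, 6.2]
gripper_width: 21.5
grasp_force: 38.4
```

Run:
```python
from h import *
s=r.state(); print({k:np.round(s[k],2).tolist() for k in ("ee_pos","wrist_force","torque","gripper_width","grasp_force")})
im,c=load("top0"); ang=np.radians(97.7); y=np.array([np.cos(ang),np.sin(ang)]); x=np.array([y[1],-y[0]])
O=np.array([613.5,-3.3])
for n,(u,v),z in [("plate top mid",(493,185),41),("bearing c",(277,230),28),("vertex",(150,240),46),("shaft",(565,318),78),("jaw front",(535,180),46)]:
    P=on(c,275+u/6.154,120+v/6.154,z)[:2]-O; print(n,"bed x,y",(P@x).round(1),(P@y).round(1))
```

```text
{'ee_pos': [536.02, -116.12, 101.38], 'wrist_force': [-2.62, 0.75, 6.21], 'torque': [0.47, 0.31, 0.0], 'gripper_width': 21.47, 'grasp_force': 38.38}
plate top mid bed x,y 20.0 -36.6
bearing c bed x,y 18.9 48.9
vertex bed x,y 18.1 100.4
shaft bed x,y -45.0 -46.2
jaw front bed x,y 18.0 -52.2
```

Emit:
send_rows --increments '[0, 0, 0, 0, 0.0005, -0.001, -1, 0, 0, 0, -0.0005, 0.0005, -0.001, -1, 0, 0, 0, -0.0005, 0.0005, -0.001, -1, 0, 0, 0, -0.0005, 0.0005, -0.001, -1, 0, 0, 0, -0.0005, 0.0005, -0.001, -1, 0, 0, 0, 0, 0, 0, -1, 0, 0, 0, 0, 0, 0, -1, 0, 0, 0, 0, 0, 0, -1, 0, 0, 0, 0, 0, 0, -1, 0, 0, 0, 0, 0, 0, -1]'

```text
time_s: 18.3
ee_pos: [537.1, -114.2, 105.2]
eef_rot: [0.0, 1.0, -0.0, -0.0]
wrist_force: [-2.7, -3.4, 2.2]
gripper_width: 21.0
grasp_force: 39.0
```

```bash
cat > arc.py <<'E'
from h import *
import sys
# rows for clockwise steps about C, tool dx=-dX, dy=dY
def arc(a0,steps,C=(579.5,-55.7),rad=70.0,start=None):
    a=np.radians(a0-np.concatenate([[0],np.cumsum(steps)])); P=np.c_[C[0]+rad*np.cos(a),C[1]+rad*np.sin(a)]
    if start is not None: P[0]=start
    d=np.diff(P,axis=0)/1000
    print("end angle",a0-sum(steps)); print(", ".join("0, 0, 0, %.4f, %.4f, 0, -1"%(-x,y) for x,y in d))
E
python3 - <<'E'
from arc import *
s=r.state(); print({k:np.round(s[k],2).tolist() for k in ("ee_pos","wrist_force","torque","gripper_width","grasp_force")})
d=s["ee_pos"][:2]-[579.5,-55.7]; a=np.degrees(np.arctan2(d[1],d[0])); print(np.linalg.norm(d),a)
arc(a,[2,4,5,6,6,6,6,5,4,2])
E
```

```text
{'ee_pos': [537.06, -114.18, 105.15], 'wrist_force': [-2.71, -3.44, 2.18], 'torque': [-0.87, 0.78, -0.05], 'gripper_width': 21.01, 'grasp_force': 38.98}
72.26257080464848 -125.9704231379426
end angle -171.9704231379426
0, 0, 0, 0.0020, 0.0015, 0, -1, 0, 0, 0, 0.0037, 0.0031, 0, -1, 0, 0, 0, 0.0044, 0.0043, 0, -1, 0, 0, 0, 0.0047, 0.0056, 0, -1, 0, 0, 0, 0.0041, 0.0061, 0, -1, 0, 0, 0, 0.0034, 0.0065, 0, -1, 0, 0, 0, 0.0027, 0.0068, 0, -1, 0, 0, 0, 0.0017, 0.0059, 0, -1, 0, 0, 0, 0.0010, 0.0048, 0, -1, 0, 0, 0, 0.0004, 0.0024, 0, -1
```

Emit:
send_rows --increments '[0, 0, 0, 0.002, 0.0015, 0, -1, 0, 0, 0, 0.0037, 0.0031, 0, -1, 0, 0, 0, 0.0044, 0.0043, 0, -1, 0, 0, 0, 0.0047, 0.0056, 0, -1, 0, 0, 0, 0.0041, 0.0061, 0, -1, 0, 0, 0, 0.0034, 0.0065, 0, -1, 0, 0, 0, 0.0027, 0.0068, 0, -1, 0, 0, 0, 0.0017, 0.0059, 0, -1, 0, 0, 0, 0.001, 0.0048, 0, -1, 0, 0, 0, 0.0004, 0.0024, 0, -1]'

```text
time_s: 19.3
ee_pos: [508.9, -65.6, 105.0]
eef_rot: [-0.0, 1.0, 0.0, -0.001]
wrist_force: [-2.2, -3.4, -5.0]
gripper_width: 20.7
grasp_force: 39.2
```

```bash
cat >> arc.py <<'E'
def where():
    s=r.state(); print({k:np.round(s[k],2).tolist() for k in ("time_s","ee_pos","wrist_force","torque","gripper_width","grasp_force")})
    d=s["ee_pos"][:2]-np.array([579.5,-55.7]); a=np.arctan2(d[1],d[0]); f=s["wrist_force"]
    print("rad",np.linalg.norm(d).round(2),"ang",np.degrees(a).round(2),"Fradial out",(f[0]*np.cos(a)+f[1]*np.sin(a)).round(2),"Fccw (resisting)",(-f[0]*np.sin(a)+f[1]*np.cos(a)).round(2))
    return np.degrees(a),s["ee_pos"][:2]
E
python3 - <<'E'
from arc import *
a,p=where(); arc(a,[6,10,12,12,12,12,12,12,12,12],start=p);
E
```

```text
{'time_s': 19.3, 'ee_pos': [508.89, -65.64, 105.03], 'wrist_force': [-2.21, -3.42, -5.02], 'torque': [-0.88, 0.73, -0.0], 'gripper_width': 20.74, 'grasp_force': 39.23}
rad 71.3 ang -171.99 Fradial out 2.67 Fccw (resisting) 3.08
end angle -283.98793077597213
0, 0, 0, -0.0006, 0.0075, 0, -1, 0, 0, 0, -0.0006, 0.0122, 0, -1, 0, 0, 0, -0.0035, 0.0142, 0, -1, 0, 0, 0, -0.0064, 0.0132, 0, -1, 0, 0, 0, -0.0090, 0.0115, 0, -1, 0, 0, 0, -0.0112, 0.0094, 0, -1, 0, 0, 0, -0.0129, 0.0069, 0, -1, 0, 0, 0, -0.0141, 0.0040, 0, -1, 0, 0, 0, -0.0146, 0.0010, 0, -1, 0, 0, 0, -0.0145, -0.0020, 0, -1
```

Emit:
send_rows --increments '[0, 0, 0, -0.0006, 0.0075, 0.0005, -1, 0, 0, 0, -0.0006, 0.0122, 0.0005, -1, 0, 0, 0, -0.0035, 0.0142, 0, -1, 0, 0, 0, -0.0064, 0.0132, 0, -1, 0, 0, 0, -0.009, 0.0115, 0, -1, 0, 0, 0, -0.0112, 0.0094, 0, -1, 0, 0, 0, -0.0129, 0.0069, 0, -1, 0, 0, 0, -0.0141, 0.004, 0, -1, 0, 0, 0, -0.0146, 0.001, 0, -1, 0, 0, 0, -0.0145, -0.002, 0, -1]'

```text
time_s: 20.3
ee_pos: [599.4, 12.1, 106.5]
eef_rot: [-0.001, 1.0, 0.0, 0.002]
wrist_force: [-3.5, -4.4, 8.9]
gripper_width: 20.8
grasp_force: 45.6
```

Run:
```python
from arc import *
a,p=where(); arc(76,[12]*10)
```

```text
{'time_s': 20.3, 'ee_pos': [599.35, 12.06, 106.52], 'wrist_force': [-3.54, -4.36, 8.88], 'torque': [-1.34, 1.01, 0.02], 'gripper_width': 20.81, 'grasp_force': 45.6}
rad 70.61 ang 73.67 Fradial out -5.18 Fccw (resisting) 2.17
end angle -44
0, 0, 0, -0.0138, -0.0050, 0, -1, 0, 0, 0, -0.0124, -0.0078, 0, -1, 0, 0, 0, -0.0105, -0.0102, 0, -1, 0, 0, 0, -0.0082, -0.0121, 0, -1, 0, 0, 0, -0.0055, -0.0136, 0, -1, 0, 0, 0, -0.0025, -0.0144, 0, -1, 0, 0, 0, 0.0005, -0.0146, 0, -1, 0, 0, 0, 0.0035, -0.0142, 0, -1, 0, 0, 0, 0.0064, -0.0132, 0, -1, 0, 0, 0, 0.0090, -0.0115, 0, -1
```

Emit:
send_rows --increments '[0, 0, 0, -0.0138, -0.005, 0, -1, 0, 0, 0, -0.0124, -0.0078, 0, -1, 0, 0, 0, -0.0105, -0.0102, 0, -1, 0, 0, 0, -0.0082, -0.0121, 0, -1, 0, 0, 0, -0.0055, -0.0136, 0, -1, 0, 0, 0, -0.0025, -0.0144, 0, -1, 0, 0, 0, 0.0005, -0.0146, 0, -1, 0, 0, 0, 0.0035, -0.0142, 0, -1, 0, 0, 0, 0.0064, -0.0132, 0, -1, 0, 0, 0, 0.009, -0.0115, 0, -1]' --grip_force 22

```text
time_s: 21.3
ee_pos: [634.7, -104.3, 106.8]
eef_rot: [-0.0, 1.0, 0.001, 0.005]
wrist_force: [3.4, 1.3, 4.8]
gripper_width: 21.3
grasp_force: 41.8
```

Run:
```python
from arc import *
a,p=where(); arc(-44,[12]*10)
```

```text
{'time_s': 21.3, 'ee_pos': [634.74, -104.35, 106.8], 'wrist_force': [3.36, 1.27, 4.79], 'torque': [0.72, -0.34, -0.08], 'gripper_width': 21.26, 'grasp_force': 41.75}
rad 73.61 ang -41.37 Fradial out 1.68 Fccw (resisting) 3.18
end angle -164
0, 0, 0, 0.0112, -0.0094, 0, -1, 0, 0, 0, 0.0129, -0.0069, 0, -1, 0, 0, 0, 0.0141, -0.0040, 0, -1, 0, 0, 0, 0.0146, -0.0010, 0, -1, 0, 0, 0, 0.0145, 0.0020, 0, -1, 0, 0, 0, 0.0138, 0.0050, 0, -1, 0, 0, 0, 0.0124, 0.0078, 0, -1, 0, 0, 0, 0.0105, 0.0102, 0, -1, 0, 0, 0, 0.0082, 0.0121, 0, -1, 0, 0, 0, 0.0055, 0.0136, 0, -1
```

Emit:
send_rows --increments '[0, 0, 0, 0.0112, -0.0094, 0, -1, 0, 0, 0, 0.0129, -0.0069, 0, -1, 0, 0, 0, 0.0141, -0.004, 0, -1, 0, 0, 0, 0.0146, -0.001, 0, -1, 0, 0, 0, 0.0145, 0.002, 0, -1, 0, 0, 0, 0.0138, 0.005, 0, -1, 0, 0, 0, 0.0124, 0.0078, 0, -1, 0, 0, 0, 0.0105, 0.0102, 0, -1, 0, 0, 0, 0.0082, 0.0121, 0, -1, 0, 0, 0, 0.0055, 0.0136, 0, -1]' --grip_force 22

```text
time_s: 22.3
ee_pos: [514.6, -77.0, 106.3]
eef_rot: [0.001, 1.0, -0.001, 0.003]
wrist_force: [-1.5, -3.4, 8.4]
gripper_width: 20.9
grasp_force: 42.2
```

Run:
```python
from arc import *
a,p=where(); arc(-164,[12,12,12,12,12,12,12,10,8,4])
```

```text
{'time_s': 22.3, 'ee_pos': [514.6, -77.02, 106.32], 'wrist_force': [-1.5, -3.37, 8.39], 'torque': [-0.62, -0.14, 0.03], 'gripper_width': 20.9, 'grasp_force': 42.23}
rad 68.32 ang -161.81 Fradial out 2.48 Fccw (resisting) 2.74
end angle -270
0, 0, 0, 0.0025, 0.0144, 0, -1, 0, 0, 0, -0.0005, 0.0146, 0, -1, 0, 0, 0, -0.0035, 0.0142, 0, -1, 0, 0, 0, -0.0064, 0.0132, 0, -1, 0, 0, 0, -0.0090, 0.0115, 0, -1, 0, 0, 0, -0.0112, 0.0094, 0, -1, 0, 0, 0, -0.0129, 0.0069, 0, -1, 0, 0, 0, -0.0117, 0.0036, 0, -1, 0, 0, 0, -0.0097, 0.0014, 0, -1, 0, 0, 0, -0.0049, 0.0002, 0, -1
```

Emit:
send_rows --increments '[0, 0, 0, 0.0025, 0.0144, -0.0005, -1, 0, 0, 0, -0.0005, 0.0146, -0.0005, -1, 0, 0, 0, -0.0035, 0.0142, 0, -1, 0, 0, 0, -0.0064, 0.0132, 0, -1, 0, 0, 0, -0.009, 0.0115, 0, -1, 0, 0, 0, -0.0112, 0.0094, 0, -1, 0, 0, 0, -0.0129, 0.0069, 0, -1, 0, 0, 0, -0.0117, 0.0036, 0, -1, 0, 0, 0, -0.0097, 0.0014, 0, -1, 0, 0, 0, -0.0049, 0.0002, 0, -1]' --grip_force 22

```text
time_s: 23.3
ee_pos: [581.9, 13.7, 106.2]
eef_rot: [-0.0, 1.0, -0.0, 0.001]
wrist_force: [-3.0, -2.6, 11.2]
gripper_width: 21.2
grasp_force: 43.1
```

Run:
```python
from arc import *
a,p=where(); arc(90,[3,5,6,6,6,6,6,5,4,3])
im,c=snap("top","t2")
```

```text
{'time_s': 23.3, 'ee_pos': [581.9, 13.72, 106.22], 'wrist_force': [-2.96, -2.59, 11.23], 'torque': [-1.35, 0.66, -0.01], 'gripper_width': 21.21, 'grasp_force': 43.06}
rad 69.46 ang 88.02 Fradial out -2.69 Fccw (resisting) 2.87
end angle 40
0, 0, 0, -0.0037, -0.0001, 0, -1, 0, 0, 0, -0.0061, -0.0006, 0, -1, 0, 0, 0, -0.0072, -0.0014, 0, -1, 0, 0, 0, -0.0070, -0.0021, 0, -1, 0, 0, 0, -0.0067, -0.0029, 0, -1, 0, 0, 0, -0.0064, -0.0036, 0, -1, 0, 0, 0, -0.0060, -0.0042, 0, -1, 0, 0, 0, -0.0046, -0.0040, 0, -1, 0, 0, 0, -0.0035, -0.0035, 0, -1, 0, 0, 0, -0.0024, -0.0027, 0, -1
```

Emit:
send_rows --increments '[0, 0, 0, -0.0037, -0.0001, -0.0005, -1, 0, 0, 0, -0.0061, -0.0006, -0.0005, -1, 0, 0, 0, -0.0072, -0.0014, 0, -1, 0, 0, 0, -0.007, -0.0021, 0, -1, 0, 0, 0, -0.0067, -0.0029, 0, -1, 0, 0, 0, -0.0064, -0.0036, 0, -1, 0, 0, 0, -0.006, -0.0042, 0, -1, 0, 0, 0, -0.0046, -0.004, 0, -1, 0, 0, 0, -0.0035, -0.0035, 0, -1, 0, 0, 0, -0.0024, -0.0027, 0, -1]' --grip_force 22

```text
time_s: 24.35
ee_pos: [634.3, -9.3, 106.8]
eef_rot: [-0.001, 1.0, 0.001, -0.0]
wrist_force: [-1.5, 2.3, 7.3]
gripper_width: 20.6
grasp_force: 42.3
```

Run:
```python
from arc import *
a,p=where(); arc(40,[4]*10)
im,c=snap("top","t3"); im2,c2=snap("scene","s4")
a=cv2.resize(im[110:205,270:405],(400,281),interpolation=cv2.INTER_CUBIC);b=cv2.resize(im2[200:300,280:422],(400,281),interpolation=cv2.INTER_CUBIC)
cv2.imwrite("pics/v4.png",np.hstack([a,b])[:,:,::-1])
```

```text
{'time_s': 24.35, 'ee_pos': [634.32, -9.34, 106.76], 'wrist_force': [-1.52, 2.27, 7.25], 'torque': [0.0, 0.84, 0.05], 'gripper_width': 20.64, 'grasp_force': 42.27}
rad 71.79 ang 40.22 Fradial out 0.31 Fccw (resisting) 2.72
end angle 0
0, 0, 0, -0.0030, -0.0039, 0, -1, 0, 0, 0, -0.0027, -0.0041, 0, -1, 0, 0, 0, -0.0024, -0.0042, 0, -1, 0, 0, 0, -0.0021, -0.0044, 0, -1, 0, 0, 0, -0.0018, -0.0045, 0, -1, 0, 0, 0, -0.0015, -0.0046, 0, -1, 0, 0, 0, -0.0012, -0.0047, 0, -1, 0, 0, 0, -0.0008, -0.0048, 0, -1, 0, 0, 0, -0.0005, -0.0049, 0, -1, 0, 0, 0, -0.0002, -0.0049, 0, -1
```

View pics/v4.png

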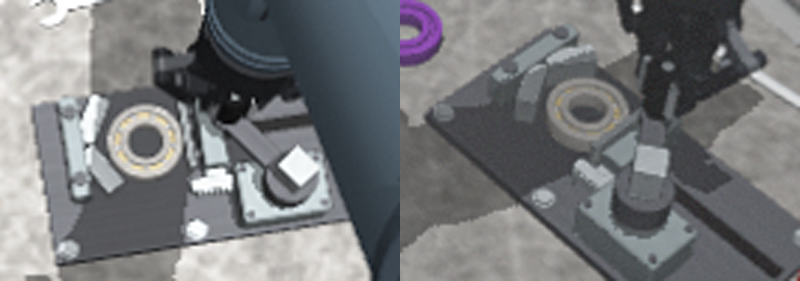

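The jaw's plate has just reached the bearing, at about (195,140) in the left panel. The bearing still sits some 10–15 mm short of the V. I'll keep winding slowly and watch the knob force.

Emit:
send_rows --increments '[0, 0, 0, -0.003, -0.0039, 0, -1, 0, 0, 0, -0.0027, -0.0041, 0, -1, 0, 0, 0, -0.0024, -0.0042, 0, -1, 0, 0, 0, -0.0021, -0.0044, 0, -1, 0, 0, 0, -0.0018, -0.0045, 0, -1, 0, 0, 0, -0.0015, -0.0046, 0, -1, 0, 0, 0, -0.0012, -0.0047, 0, -1, 0, 0, 0, -0.0008, -0.0048, 0, -1, 0, 0, 0, -0.0005, -0.0049, 0, -1, 0, 0, 0, -0.0002, -0.0049, 0, -1]' --grip_force 22

```text
time_s: 25.45
ee_pos: [652.4, -53.2, 107.3]
eef_rot: [-0.001, 1.0, 0.002, 0.002]
wrist_force: [2.7, 2.6, 6.0]
gripper_width: 20.8
grasp_force: 41.9
```

Run:
```python
from arc import *
a,p=where(); arc(0,[4]*10)
```

```text
{'time_s': 25.45, 'ee_pos': [652.38, -53.23, 107.33], 'wrist_force': [2.66, 2.64, 6.0], 'torque': [0.59, -0.07, 0.01], 'gripper_width': 20.78, 'grasp_force': 41.94}
rad 72.92 ang 1.94 Fradial out 2.75 Fccw (resisting) 2.55
end angle -40
0, 0, 0, 0.0002, -0.0049, 0, -1, 0, 0, 0, 0.0005, -0.0049, 0, -1, 0, 0, 0, 0.0008, -0.0048, 0, -1, 0, 0, 0, 0.0012, -0.0047, 0, -1, 0, 0, 0, 0.0015, -0.0046, 0, -1, 0, 0, 0, 0.0018, -0.0045, 0, -1, 0, 0, 0, 0.0021, -0.0044, 0, -1, 0, 0, 0, 0.0024, -0.0042, 0, -1, 0, 0, 0, 0.0027, -0.0041, 0, -1, 0, 0, 0, 0.0030, -0.0039, 0, -1
```

Emit:
send_rows --increments '[0, 0, 0, 0.0002, -0.0049, 0, -1, 0, 0, 0, 0.0005, -0.0049, 0, -1, 0, 0, 0, 0.0008, -0.0048, 0, -1, 0, 0, 0, 0.0012, -0.0047, 0, -1, 0, 0, 0, 0.0015, -0.0046, 0, -1, 0, 0, 0, 0.0013, -0.0034, 0, -1, 0, 0, 0, 0.001, -0.0022, 0, -1, 0, 0, 0, 0.001, -0.0022, 0, -1, 0, 0, 0, 0.0011, -0.0022, 0, -1, 0, 0, 0, 0.0011, -0.0022, 0, -1]' --grip_force 22

```text
time_s: 26.45
ee_pos: [643.4, -91.1, 107.6]
eef_rot: [-0.0, 1.0, 0.001, 0.003]
wrist_force: [3.8, 0.7, 4.7]
gripper_width: 20.7
grasp_force: 41.9
```

Run:
```python
from arc import *
a,p=where(); arc(a,[3]*10,rad=71)
im,c=snap("top","t4")
g=im.astype(int); roi=im[125:200,290:345]
hsv=cv2.cvtColor(im,cv2.COLOR_RGB2HSV)
for fn in ("top0","t3","t4"):
    q=load(fn)[0][130:195,285:350].astype(int); m=((q[...,0]-q[...,2])>12).astype(np.uint8)
    cs=cv2.findContours(m,0,1)[0]
    pts=np.vstack([k for k in cs if cv2.contourArea(k)>2 or len(k)>2]); e,rad=cv2.minEnclosingCircle(pts); print(fn,m.sum(),np.round(e,1)+[285,130],rad)
```

```text
{'time_s': 26.45, 'ee_pos': [643.37, -91.08, 107.62], 'wrist_force': [3.75, 0.67, 4.69], 'torque': [0.29, -0.75, -0.02], 'gripper_width': 20.66, 'grasp_force': 41.93}
rad 73.02 ang -28.98 Fradial out 2.96 Fccw (resisting) 2.4
end angle -58.98140335229127
0, 0, 0, 0.0019, -0.0032, 0, -1, 0, 0, 0, 0.0021, -0.0031, 0, -1, 0, 0, 0, 0.0022, -0.0030, 0, -1, 0, 0, 0, 0.0024, -0.0029, 0, -1, 0, 0, 0, 0.0025, -0.0027, 0, -1, 0, 0, 0, 0.0027, -0.0026, 0, -1, 0, 0, 0, 0.0028, -0.0025, 0, -1, 0, 0, 0, 0.0029, -0.0023, 0, -1, 0, 0, 0, 0.0030, -0.0022, 0, -1, 0, 0, 0, 0.0031, -0.0020, 0, -1
top0 60 [319.  157.1] 10.2271146774292
t3 108 [318.5 157.5] 10.559013366699219
t4 49 [315.9 158.3] 10.205344200134277
```

Emit:
send_rows --increments '[0, 0, 0, 0.0019, -0.0032, 0, -1, 0, 0, 0, 0.0021, -0.0031, 0, -1, 0, 0, 0, 0.0022, -0.003, 0, -1, 0, 0, 0, 0.0024, -0.0029, 0, -1, 0, 0, 0, 0.0025, -0.0027, 0, -1, 0, 0, 0, 0.0027, -0.0026, 0, -1, 0, 0, 0, 0.0028, -0.0025, 0, -1, 0, 0, 0, 0.0019, -0.0015, 0, -1, 0, 0, 0, 0.0019, -0.0015, 0, -1, 0, 0, 0, 0.002, -0.0014, 0, -1]' --grip_force 22

```text
time_s: 27.5
ee_pos: [620.9, -115.4, 107.5]
eef_rot: [-0.001, 1.0, 0.001, 0.003]
wrist_force: [5.3, 1.2, 5.1]
gripper_width: 21.3
grasp_force: 42.0
```

Run:
```python
from arc import *
a,p=where(); arc(a,[2]*10,rad=71)
im,c=snap("top","t5")
q=im[130:195,285:350].astype(int); m=((q[...,0]-q[...,2])>12).astype(np.uint8)
cs=cv2.findContours(m,0,1)[0]
pts=np.vstack([k for k in cs if len(k)>2]); e,rad=cv2.minEnclosingCircle(pts); print(m.sum(),np.round(e,1)+[285,130],rad)
```

```text
{'time_s': 27.5, 'ee_pos': [620.93, -115.45, 107.52], 'wrist_force': [5.25, 1.22, 5.11], 'torque': [0.62, -1.07, -0.0], 'gripper_width': 21.32, 'grasp_force': 42.0}
rad 72.7 ang -55.27 Fradial out 1.99 Fccw (resisting) 5.01
end angle -75.2653322828397
0, 0, 0, 0.0021, -0.0014, 0, -1, 0, 0, 0, 0.0021, -0.0013, 0, -1, 0, 0, 0, 0.0022, -0.0012, 0, -1, 0, 0, 0, 0.0022, -0.0012, 0, -1, 0, 0, 0, 0.0022, -0.0011, 0, -1, 0, 0, 0, 0.0023, -0.0010, 0, -1, 0, 0, 0, 0.0023, -0.0009, 0, -1, 0, 0, 0, 0.0023, -0.0008, 0, -1, 0, 0, 0, 0.0024, -0.0008, 0, -1, 0, 0, 0, 0.0024, -0.0007, 0, -1
47 [315.6 158. ] 9.837138175964355
```

The resistance rose from about 2.5 N to 5.0 N, so 2.1–2.6 N more, and the bearing no longer moves. That is hand tight. I'll check it visually before letting go.

Run:
```python
from arc import *
where()
im,c=load("t5"); im2,c2=snap("scene","s5")
a=cv2.resize(im[125:205,278:373],(475,400),interpolation=cv2.INTER_CUBIC);b=cv2.resize(im2[195:275,295:360],(325,400),interpolation=cv2.INTER_CUBIC)
cv2.imwrite("pics/v5.png",np.hstack([a,b])[:,:,::-1])
```

```text
{'time_s': 27.55, 'ee_pos': [620.47, -115.79, 107.44], 'wrist_force': [5.38, 0.69, 5.17], 'torque': [0.53, -1.05, -0.04], 'gripper_width': 20.95, 'grasp_force': 42.04}
rad 72.73 ang -55.71 Fradial out 2.46 Fccw (resisting) 4.83
```

View pics/v5.png

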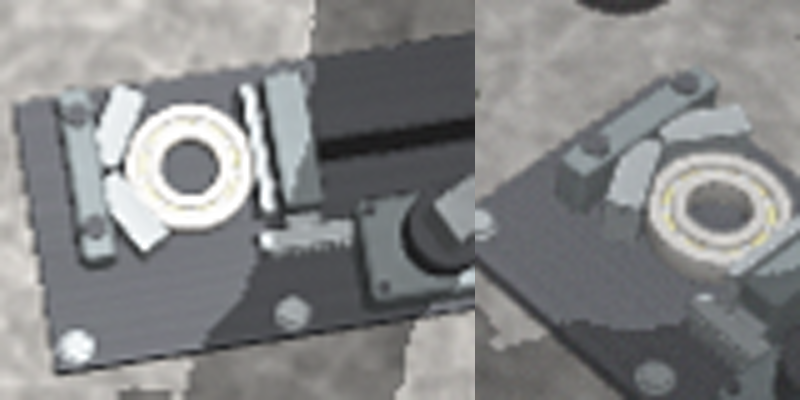

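Both V pads touch the bearing, at about (130,140) and (130,190) in the left panel, and the plate presses it from the right at (255,150). Now I'll let go of the knob and rise clear.

Emit:
send_rows --increments '[0, 0, 0, 0, 0, 0, -0.4, 0, 0, 0, 0, 0, 0, 0, 0, 0, 0, 0, 0, 0, 0.2, 0, 0, 0, 0, 0, 0, 0.3, 0, 0, 0, 0, 0, 0, 0.3, 0, 0, 0, 0, 0, 0, 0.3, 0, 0, 0, 0, 0, -0.006, 0.3, 0, 0, 0, 0, 0, -0.01, 0.3, 0, 0, 0, 0, 0, -0.014, 0.3, 0, 0, 0, 0, 0, -0.016, 0.3]'

```text
time_s: 28.6
ee_pos: [617.7, -117.2, 153.9]
eef_rot: [0.0, 1.0, -0.0, 0.0]
wrist_force: [0.5, 0.5, 0.6]
gripper_width: 55.2
grasp_force: 0.0
```

Emit:
send_rows --increments '[0, 0, 0, 0, 0, -0.02, 0.3, 0, 0, 0, 0, 0, -0.025, 0.3, 0, 0, 0, 0, 0, -0.025, 0.3, 0, 0, 0, 0.01, -0.02, -0.02, 0.3, 0, 0, 0, 0.015, -0.03, 0, 0.3, 0, 0, 0, 0.015, -0.03, 0, 0.3, 0, 0, 0, 0.015, -0.03, 0, 0.3, 0, 0, 0, 0.01, -0.02, 0, 0.3, 0, 0, 0, 0, 0, 0, 0.3, 0, 0, 0, 0, 0, 0, 0.3]'

```text
time_s: 29.6
ee_pos: [553.0, -247.1, 243.5]
eef_rot: [0.0, 1.0, 0.0, 0.001]
wrist_force: [0.1, 0.2, -0.8]
gripper_width: 55.7
grasp_force: 0.0
```

Run:
```python
from h import *
s=r.state(); print(s["ee_pos"],s["wrist_force"])
im,c=snap("top","t6"); im2,c2=snap("scene","s6")
a=cv2.resize(im[115:215,278:408],(480,369),interpolation=cv2.INTER_CUBIC);b=cv2.resize(im2[195:335,280:400],(316,369),interpolation=cv2.INTER_CUBIC)
cv2.imwrite("pics/v6.png",np.hstack([a,b])[:,:,::-1])
q=im[130:195,285:350].astype(int); m=((q[...,0]-q[...,2])>12).astype(np.uint8)
pts=np.vstack([k for k in cv2.findContours(m,0,1)[0] if len(k)>2]); e,rad=cv2.minEnclosingCircle(pts); print("bearing px",np.round(e,1)+[285,130])
for n,P in (("head",[579.5,-55.7,114]),("knob",[579.5+75*np.cos(np.radians(-56)),-55.7+75*np.sin(np.radians(-56)),125])):
    print(n,(pix(c,P)-[278,115])*3.69,(pix(c2,P)-[280,195])*2.636+[480,0])
```

```text
[ 552.95347844 -247.06847209  243.50189711] [ 0.05857085  0.21306474 -0.78102656]
bearing px [315.5 157.9]
head [339.35240038 187.69734367] [716.55519748 158.58011805]
knob [442.4313259  112.59673296] [825.01347604 182.60140486]
```

View pics/v6.png

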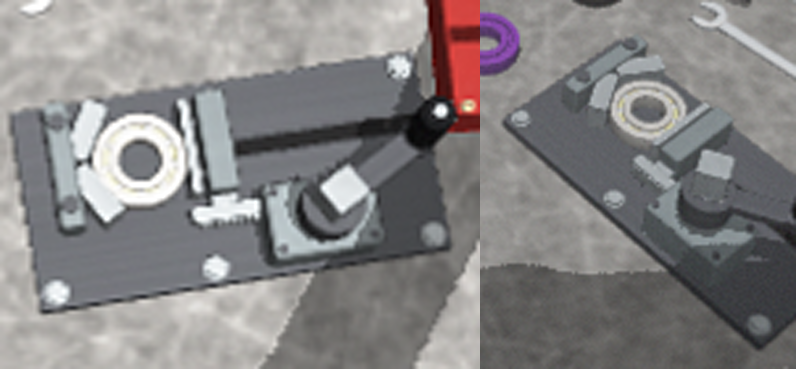

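The final view shows the bearing against both V pads at about (137,160), with the plate on it. The crank hub is on the shoulder, its head at (344,189) against a predicted (339,188), and the hand is clear.

```bash
python3 -c "
from workcell import r
print(r.job_done())"
```

```text
the job is handed in; nothing more can be done
None
```

The job is handed in: the crank is on the shaft down to its shoulder, leaning an estimated 5° knob-down in its socket play. The bearing is home in the V, held hand tight at about 2.4 N over free winding. The robot is clear at about 30 s, and the dish and pen were not touched.

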